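# Close the mill guard and set its speed dial

## Task

Get the grinding mill ready to run: first slide its clear guard all the way down by the yellow handle, then turn the blue dial on the speed controller so that its white pointer points at the red mark. Leave everything else on the bench where it stands.

Things in the scene. Friction and masses are not known exactly. Their poses are not given: they have to be found in the camera images.
- mill: grinding mill fixed to the bench, 250 mm wide (y), grey base from 45 mm in front (-x) to 195 mm behind the origin. Clear chamber behind the guard: roof top 165 mm above the bench, from 16 mm behind the guard's plane. Blue rails 200 mm high at y = +-113 mm (16 wide, 26 deep). Origin: on the bench right below the guard handle; x to the mill's back, z up.
- guard_handle (a point): centre of the guard's yellow handle bar: 16 mm thick (mill x), 120 mm long (mill y), 20 mm high, on two steel posts (12 mm wide, 46 mm either side of centre) over the clear guard's top edge, 32 mm of open space under it. It is 202 mm above the bench when the guard is fully down. Same axes as the mill.
- guard (a joint): how far the guard is raised, m: 0 fully down, 0.105 fully up. It slides vertically and stays where it is left (about 4 N to push down, 9 N to lift).
- control: speed controller fixed to the bench: grey box 150 (x) x 170 (y) x 50 mm high with a white top. Origin: on the bench right below the dial's axis; z up.
- dial_grip (a point): on the blue dial's vertical axis, 89 mm above the bench, at the height to grip. The dial: round skirt 66 mm across, top 65 mm above the bench, and on it an upright grip bar 64 mm long, 18 mm thick, top 104 mm above the bench. The point turns with the dial: x runs along the bar towards the end with the white pointer stripe, z up.
- dial_pointer (a point): where the dial's pointer points: 45 mm from the dial's axis along the bar on the end with the white stripe, 56 mm above the bench, over the black disc.
- index_mark (a point): centre of the red mark, 45 mm from the dial's axis on the fixed black disc under the dial (106 mm across, top 54 mm above the bench), 56 mm above the bench; the mark is 12 mm wide along the circle. Its x axis points outward from the dial's axis.
- dial (a joint): angle of the dial, rad, growing as it turns clockwise seen from above, 0 to 4.5; the start is 0.6 to 1.8 rad short of the red mark, so it must turn clockwise. About 0.06 N m turns it; it stays where it is left.
- capsule: spare steel grinding capsule, a silver dome 60 mm across, 70 mm tall, standing behind the speed controller; loose, to be left alone; origin at its underside
- beaker: glass beaker, 60 mm across, 80 mm tall, between the two machines; loose, to be left alone; origin at its underside
- amber: amber glass bottle with white cap, 70 mm across, 150 mm tall, at the left side; loose, to be left alone; origin at its underside
- jar: white jar with blue lid, 76 mm across, 90 mm tall, at the right side; loose, to be left alone; origin at its underside
- spatula: spatula 170 mm long, lying at the left side; loose, to be left alone; origin at its underside
- tipbox: orange box 80 x 115 x 55 mm, at the right side; loose, to be left alone; origin at its underside
Mind the look-alikes: they are no part of the job. Leave any pink or purple look-alike of the control alone.

How it is judged:
By the outcome, as a careful person would: the job done as asked, in the order asked, and still so for the second after the job is handed in, with the robot touching nothing.
It also fails if it takes over 58 s, if anything falls off the work surface, if the arm or the gripper's body presses on something with over 40 N, if the wrist force passes 120 N, or if a joint passes its speed limit or range.

## Robot

A 6-joint arm with a two-finger parallel gripper is mounted at the origin on the work surface. World frame = base frame: x ahead of the robot, y to its left, z up, the work surface at z = 0. Lengths are in mm, angles in rad, forces in N, time in s.
With the tool pointing down it reaches from about 350 to 775 mm from the base axis. Payload 7.3 kg.
Tool frame: the origin (TCP) lies midway between the tips of the shut fingers; the grasp point (between the pads) lies 19 mm behind it; z points along the fingers, y is the line along which they close (so a half turn about z gives the same grasp; the last joint's range is limited). The gripper opens to 92 mm and grips with 3 to 60 N. Pads are 19 mm wide; open, the fingers measure 130 mm over their backs; the gripper's body (75 mm by 190 mm) begins 47 mm behind the grasp point.
Start: joints at [-1.407, 0.342, 1.524, -0, 1.275, -0.146], TCP at [160.078, -500.02, 226.741] pointing down, gripper open.
Joint ranges: [-2.53, 2.53], [-0.77, 2.02], [0.04, 2.7], [-1, 4.14], [0.28, 2.66], [-3.11, 3.11]. Speed limits (rad/s): [2.57, 2.57, 3.14, 3.14, 3.14, 3.14].

## Interface

Orientations are given as [roll, pitch, yaw] about the fixed x, y, z axes, in that order (R = Rz(yaw) Ry(pitch) Rx(roll)).
In Python, from plant import bot gives the robot as it stands.
- The arm moves only by the tool servo_tool, never from a script. Its argument "deltas" is a list of rows, each a list of 2 entries, a list of its own where there are three numbers: the shift along the tool's x, y, z in m, then the turn, a rotation vector about the tool's x, y, z in degrees. A call has 1 to 20 rows; each row shifts and turns the commanded pose from where the row before left it, along the tool's axes as they then stand; what a row does not reach is not made up. A row lasts 1/8 s, in which the tool goes at most 62.5 mm and 10.7 degrees, less where a joint would pass 70% of its speed; a pose out of reach is approached as far as the arm can. A call with a gripper value outside its range is refused whole. "fingers" is the opening, from 0 (shut) to 1 (fully open), set as the call begins (left out, the last holds). The fingers move at their own pace and stop on an object; the grip force is fixed at half the most. Time passes only in rows, so rows that do not move let the fingers close. It gives the time, the measured TCP pose, the force, the opening and the grip force at its end, in the units of the state.
- bot.get_obs(): the state, without advancing time (a new reading comes with each control period).
- bot.capture(name): name is "scene" or "side" or "wrist"; returns the picture (480x640x3 uint8, red, green, blue); there is no depth.
- bot.camera_model(name): a dict with "mtx" (3x3 intrinsics, pixels), "xyz" and "rotation" of the camera in the world. Camera axes: x right, y down, z forward; pixel columns grow to the right and rows downward; lengths in mm; the calibration is good to about 2 mm. A picture is of the moment at which its call begins: read the wrist's pose just before it. camera_model takes no time and is no camera call; for the wrist camera it gives the pose at the moment of the call.
- bot.close_job(): hands the job in; it is judged then, once.
The state is a dict: "time": time; "joint_positions": joint angles; "dq": joint speeds; "tau": joint torques, N m; "tool_pos": TCP position; "tcp_rot": TCP orientation; "contact_force": force on the tool from outside, world axes, zero at the start; "moment": the same for the moment, N m; "grip_width": finger opening in mm; "finger_force": force on a finger pad.
Only numpy, scipy, OpenCV 4.12 (cv2) and the standard library are available. Lean on these libraries where they do the work, as an engineer would, in place of code of your own. Each camera call takes 0.05 s, during which the arm holds its last target. There are 200 camera calls.

## Working session

There is one attempt and no reset: what is moved stays moved. The work goes in short steps, Python scripts to look and compute and a tool call to move; the robot and the scene stay as the last step left them, time stands still between calls to the robot, and variables do not carry over. Pictures are saved under pics/ and viewed, at most 10 in all, crops included, and the job is handed in when it is done.

Besides the shell and the picture viewer there is one more tool, called as name(argument=value, ...), one argument or row to a line, values as JSON. servo_tool: Moves the arm, as the interface text tells. Its arguments: {"type":"object","properties":{"deltas":{"type":"array"},"fingers":{"type":"number"}},"required":["deltas"]}

```bash
mkdir -p pics; ls; python3 - <<'E'
from plant import bot
import cv2,numpy as np
for n in("scene","side"):
    im=bot.capture(n); cv2.imwrite(f"pics/{n}0.png",im[...,::-1])
    m=bot.camera_model(n); print(n,np.round(m["mtx"],1).tolist(),np.round(m["xyz"],1),np.round(m["rotation"],3).tolist())
o=bot.get_obs(); print(o["time"],o["tool_pos"],o["tcp_rot"],o["grip_width"],o["contact_force"])
E
```

```text
pics
scene [[590.8, 0.0, 314.7], [0.0, 590.8, 232.2], [0.0, 0.0, 1.0]] [1168.4 -579.7 1583.6] [-2.593, 0.003, 0.845]
side [[528.4, 0.0, 316.8], [0.0, 528.4, 242.4], [0.0, 0.0, 1.0]] [-318.   968.  1211.8] [-2.279, 0.008, -2.455]
0.1 [ 160.01631823 -499.648516    226.12634396] [-3.14023955e+00 -2.23720650e-04  3.09770379e-01] 91.59200781601182 [-0.12903517  0.04740227 -0.78710204]
```

View pics/scene0.png

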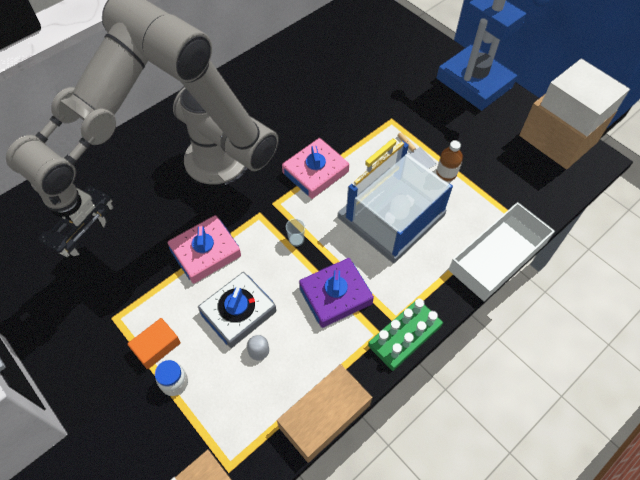

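View pics/side0.png

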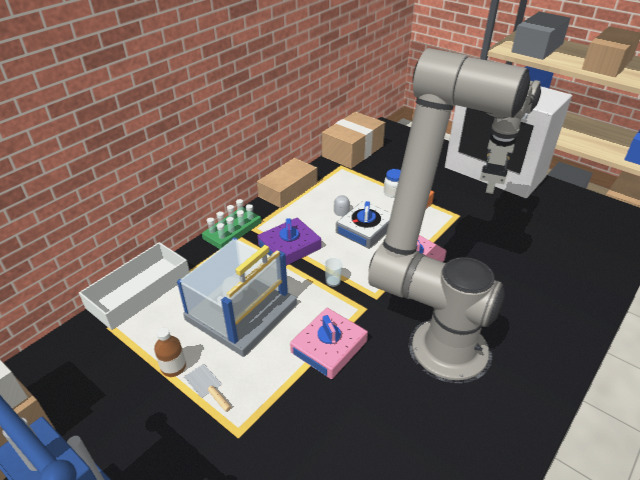

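The true control candidates in the scene view are a white-topped box at (237,305), pink boxes at (203,245) and (316,165), and a purple box at (336,290). Only the white-topped grey one, with its black disc and red mark at about (251,300), fits the description. The mill is at (395,205) with its yellow handle at about (381,152), or (253,261) in the side view. I'll confirm this in an enlarged crop.

```bash
python3 - <<'E'
import cv2,numpy as np
s=cv2.imread("pics/scene0.png");d=cv2.imread("pics/side0.png")
c=lambda im,x,y,w,h:cv2.resize(im[y:y+h,x:x+w],(400,300),interpolation=cv2.INTER_CUBIC)
a=np.vstack([np.hstack([c(s,197,270,80,60),c(s,340,125,120,90)]),np.hstack([c(d,330,190,80,60),c(d,170,230,144,108)])])
cv2.imwrite("pics/crop1.png",a)
E
```

```text
(no output)
```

View pics/crop1.png

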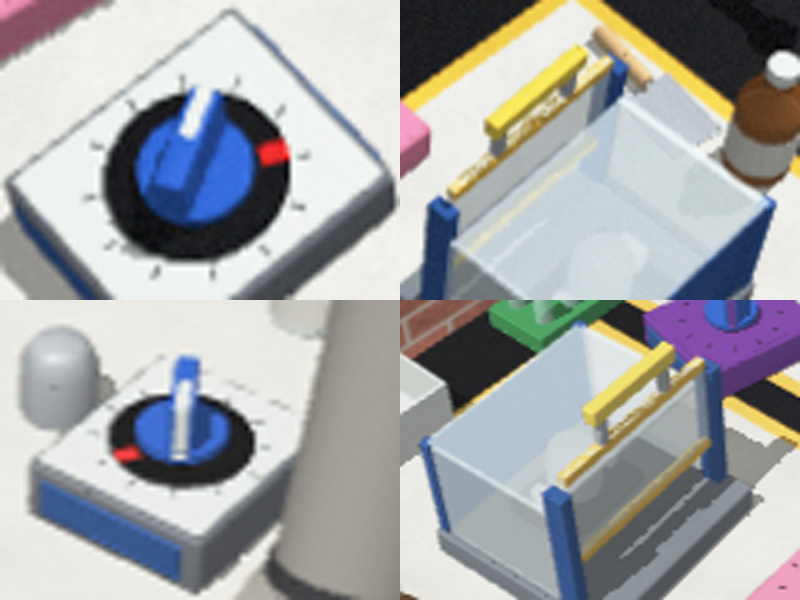

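The crop confirms it. The white-topped box has the blue dial with its white stripe and a red mark clockwise of the pointer. The mill has a bright yellow handle bar above a gold-edged guard, which is raised.

```bash
cat > h.py <<'E'
import cv2,numpy as np
from scipy.spatial.transform import Rotation as R
def cam(m):
    r=np.array(m["rotation"]); r=R.from_euler("xyz",r).as_matrix() if r.size==3 else r
    return np.array(m["mtx"]),np.array(m["xyz"],float),r
def dirs(m,px):
    K,c,r=cam(m); px=np.atleast_2d(px).astype(float)
    d=np.c_[px,np.ones(len(px))]@np.linalg.inv(K).T@r.T
    return c,d/np.linalg.norm(d,axis=1)[:,None]
def onz(m,px,z):
    c,d=dirs(m,px); return c+d*((z-c[2])/d[:,2])[:,None]
def tri(m1,p1,m2,p2):
    c1,d1=dirs(m1,p1);c2,d2=dirs(m2,p2);d1,d2=d1[0],d2[0]
    s=np.linalg.lstsq(np.c_[d1,-d2],c2-c1,rcond=None)[0]
    a,b=c1+s[0]*d1,c2+s[1]*d2; return (a+b)/2,np.linalg.norm(a-b)
def proj(m,p):
    K,c,r=cam(m); q=(np.atleast_2d(p)-c)@r@K.T; return q[:,:2]/q[:,2:]
def pca(mask):
    y,x=np.nonzero(mask); P=np.c_[x,y].astype(float); c=P.mean(0)
    return c,np.linalg.svd(P-c,full_matrices=False)[2][0],len(P)
def mask(bgr,lo,hi,box):
    h=cv2.inRange(cv2.cvtColor(bgr,cv2.COLOR_BGR2HSV),lo,hi); o=np.zeros_like(h); x,y,w,g=box
    o[y:y+g,x:x+w]=h[y:y+g,x:x+w]
    return o
def biggest(mk):
    n,l,s,_=cv2.connectedComponentsWithStats(mk); return (l==1+np.argmax(s[1:,4])).astype(np.uint8)*255
E
cat > m1.py <<'E'
from h import *; from plant import bot
S=bot.camera_model("scene");D=bot.camera_model("side")
s=cv2.imread("pics/scene0.png");d=cv2.imread("pics/side0.png")
res=[]
for m,im,b in((S,s,(362,134,38,34)),(D,d,(232,243,40,32))):
    k=biggest(mask(im,(22,140,120),(32,255,255),b)); c,v,n=pca(k); print("handle px",c,v,n); res.append((m,c,v))
(m1,c1,v1),(m2,c2,v2)=res
P,g=tri(m1,c1,m2,c2); print("handle",P.round(1),"gap",round(g,1))
nn=[np.cross(*dirs(m,[c-9*v,c+9*v])[1]) for m,c,v in res]; l=np.cross(*nn);l/=np.linalg.norm(l); print("bar dir",l.round(3))
for nm,m,im,b,rb in(("scene",S,s,(200,275,76,60),(240,290,20,20)),("side",D,d,(345,195,42,45),(345,210,25,20))):
    r=mask(im,(0,150,90),(8,255,255),rb)|mask(im,(172,150,90),(180,255,255),rb); c,_,n=pca(r); pr=onz(m,c,54.5)[0]
    bk=biggest(mask(im,(0,0,0),(180,255,70),b)|0); y,x=np.nonzero(bk); q=onz(m,np.c_[x,y],54)[:,:2].astype(np.float32)
    cc,rad=cv2.minEnclosingCircle(q); st=biggest(mask(im,(0,0,150),(180,90,255),(228,284,18,18) if nm=="scene" else (358,203,14,24)))
    w,_,nw=pca(st); pw=onz(m,w,104)[0]
    print(nm,"red",c,n,pr.round(1),"disc",np.round(cc,1),round(rad,1),"r_red",np.hypot(*(pr[:2]-cc)).round(1),"stripe",w,nw,pw.round(1))
E
python3 m1.py
```

```text
handle px [380.51569507 151.95067265] [-0.76466418  0.64442896] 223
handle px [252.3943662  261.28169014] [-0.76812112  0.64030458] 142
handle [481.4 277.6 255. ] gap 1.3
bar dir [-0.063  0.998  0.005]
scene red [250.96296296 300.07407407] 27 [ 514.7 -246.4   54.5] disc [ 497.  -286.7] 51.7 r_red 44.1 stripe [236.18333333 287.725     ] 120 [ 479.1 -264.5  104. ]
side red [355.         220.38461538] 13 [ 516.2 -248.2   54.5] disc [ 496.1 -287.6] 52.2 r_red 44.2 stripe [364.57943925 209.28037383] 107 [ 491.4 -267.3  104. ]
```

servo_tool(
  deltas=[
    [[0.0,0,-0.03],[0,0,0]],
    [[0.035,-0.009,-0.01],[0,0,0]],
    [[0.035,-0.009,-0.01],[0,0,0]],
    [[0.035,-0.009,-0.01],[0,0,0]],
    [[0.035,-0.009,-0.01],[0,0,0]],
    [[0.035,-0.009,-0.01],[0,0,0]],
    [[0.035,-0.009,-0.01],[0,0,0]],
    [[0.035,-0.009,-0.01],[0,0,0]],
    [[0.035,-0.009,-0.01],[0,0,0]],
    [[0.035,-0.009,0],[0,0,0]],
    [[0.035,-0.009,0],[0,0,0]],
    [[0.035,-0.009,0],[0,0,0]],
    [[0,0,0],[0,0,0]],
  ],
  fingers=1,
)

```text
time: 1.72
tool_pos: [498.0, -286.8, 335.8]
tcp_rot: [-3.14, 0.0, 0.313]
contact_force: [0.0, -0.3, -0.4]
grip_width: 91.7
finger_force: 0.0
```

```bash
python3 - <<'E'
from h import *; from plant import bot
W=bot.camera_model("wrist"); o=bot.get_obs(); im=bot.capture("wrist"); cv2.imwrite("pics/w1.png",im[...,::-1])
import json; json.dump({k:np.array(v).tolist() for k,v in W.items()},open("w1.json","w"))
print(o["time"],o["tool_pos"],o["tcp_rot"],W["xyz"],proj(W,[[496.5,-287,54],[481.4,277.6,255]]))
E
```

```text
1.725 [ 497.96255983 -286.77390758  335.79203782] [-3.14021734e+00  4.82998895e-04  3.13043910e-01] [ 569.34330599 -264.90759521  493.79928932] [[ 314.93684944  190.46719174]
 [-699.02498265  -41.54979057]]
```

View pics/w1.png

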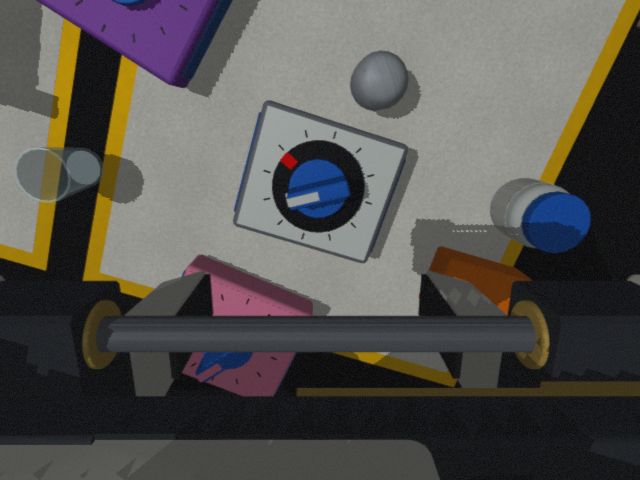

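The wrist view shows the dial disc centred at about (318,186), the red mark at (289,160) and the white pointer stripe at (303,199).

```bash
python3 - <<'E'
from h import *; import json
W={k:np.array(v) for k,v in json.load(open("w1.json")).items()}; im=cv2.imread("pics/w1.png")
b=(265,135,110,105)
k=biggest(mask(im,(0,0,0),(180,255,70),b)); c=np.vstack(cv2.findContours(k,0,1)[0])[:,0]
q=onz(W,c,54)[:,:2].astype(np.float32); cc,rad=cv2.minEnclosingCircle(q); print("disc",cc,rad)
r=mask(im,(0,150,90),(8,255,255),(275,145,30,30)); p,_,n=pca(r); pr=onz(W,p,54.5)[0]; v=pr[:2]-cc
print("red",p,n,pr,np.hypot(*v),np.degrees(np.arctan2(v[1],v[0])))
st=biggest(mask(im,(0,0,140),(180,80,255),(284,188,38,24))); p,_,n=pca(st)
e=cv2.boxPoints(cv2.minAreaRect(np.vstack(cv2.findContours(st,0,1)[0]))); Q=onz(W,e,104)[:,:2]
ed=[Q[1]-Q[0],Q[2]-Q[1]]; ed=max(ed,key=np.linalg.norm); v=onz(W,p,104)[0][:2]-cc
print("stripe",p,n,v,np.hypot(*v),"ang from centre",np.degrees(np.arctan2(v[1],v[0])),"edge ang",np.degrees(np.arctan2(ed[1],ed[0])),np.linalg.norm(ed))
E
```

```text
disc (501.2837219238281, -289.2266845703125) 52.78194046020508
red [288.39705882 160.39705882] 136 [ 519.6614753  -248.35023789   54.5       ] 44.81769418766237 65.79166278374079
stripe [302.81481481 199.08518519] 270 [-8.73562013 13.74429241] 16.28547306608506 ang from centre 122.43929094631757 edge ang -57.83513464253059 31.857498729597875
```

servo_tool(
  deltas=[
    [[0,0,0],[0,0,-9.5]],
    [[0,0,0],[0,0,-9.5]],
    [[0,0,0],[0,0,-9.5]],
    [[0,0,0],[0,0,-9.5]],
    [[0,0,0],[0,0,-9.5]],
    [[0,0,0],[0,0,-9.5]],
    [[0,0,0],[0,0,-9.5]],
    [[0,0,0],[0,0,-9.2]],
    [[0.03,0.0015,0],[0,0,0]],
    [[0.05,0.0015,0],[0,0,0]],
    [[0.05,0.0015,0],[0,0,0]],
    [[0.05,0.0015,0],[0,0,0]],
    [[0.05,0.0015,0],[0,0,0]],
    [[0.05,0.0015,0],[0,0,0]],
    [[0.05,0.002,0],[0,0,0]],
    [[0.05,0.002,0],[0,0,0]],
    [[0.05,0.002,0],[0,0,0]],
    [[0.05,0.002,0],[0,0,0]],
    [[0.05,0.002,0],[0,0,0]],
    [[0.034,0.001,0],[0,0,0]],
  ],
)

```text
time: 4.28
tool_pos: [482.3, 276.6, 336.5]
tcp_rot: [-3.141, 0.0, 1.631]
contact_force: [0.7, -0.5, 0.3]
grip_width: 91.9
finger_force: 0.0
```

servo_tool(
  deltas=[
    [[0,0,0],[0,0,0]],
    [[0,0,0],[0,0,0]],
  ],
)

```text
time: 4.53
tool_pos: [482.7, 274.5, 336.6]
tcp_rot: [-3.141, 0.001, 1.63]
contact_force: [-1.2, -0.1, -0.5]
grip_width: 91.7
finger_force: 0.0
```

```bash
python3 - <<'E'
from h import *; from plant import bot
W=bot.camera_model("wrist"); o=bot.get_obs(); im=bot.capture("wrist")[...,::-1].copy(); cv2.imwrite("pics/w2.png",im)
print(o["time"],o["tool_pos"],o["tcp_rot"])
h=proj(W,[481.4,277.6,255])[0]; print(h)
k=biggest(mask(im,(22,140,100),(32,255,255),(max(0,int(h[0])-190),max(0,int(h[1])-60),380,120))); c,v,n=pca(k); print(c,v,n,cv2.minAreaRect(np.vstack(cv2.findContours(k,0,1)[0])))
P=onz(W,c,255)[0]; d=onz(W,[c-50*v,c+50*v],255); d=d[1]-d[0]; print(P,np.degrees(np.arctan2(d[1],d[0])))
E
```

```text
4.525 [482.7064995  274.48778306 336.57016673] [-3.14126785e+00  9.25625855e-04  1.63009216e+00]
[311.40356474 234.26854527]
[321.17196819 232.61431412] [-0.00581625  0.99998309] 3018 ((321.4999694824219, 233.49996948242188), (24.999996185302734, 118.99998474121094), 0.0)
[487.58356016 279.07889247 255.        ] -86.65509113547114
```

View pics/w2.png

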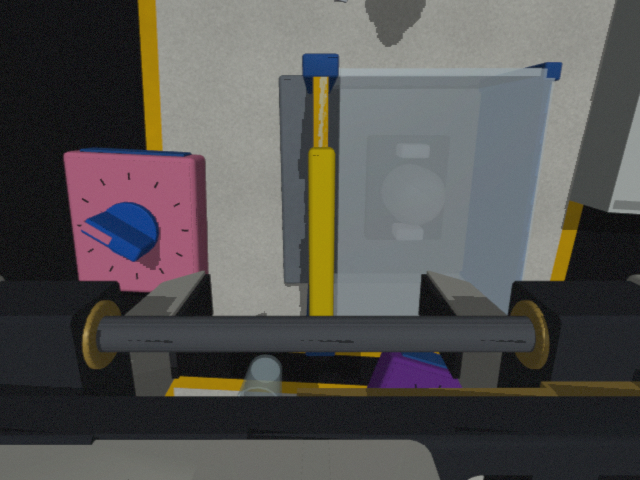

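The wrist view shows the yellow bar vertical in the picture at column 321, slightly right of the finger midline at about 317. The pink look-alike is well to the left and the fingers have clear space on both sides.

servo_tool(
  deltas=[
    [[0.003,0.003,0.01],[0,0,0]],
    [[0,0,0.022],[0,0,0]],
    [[0,0,0.022],[0,0,0]],
    [[0,0,0.022],[0,0,0]],
    [[0,0,0.022],[0,0,0]],
    [[0,0,0],[0,0,0]],
    [[0,0,0],[0,0,0]],
  ],
)

```text
time: 5.45
tool_pos: [485.9, 278.8, 239.4]
tcp_rot: [3.141, -0.0, 1.63]
contact_force: [1.0, 0.3, 1.4]
grip_width: 92.1
finger_force: 0.0
```

servo_tool(
  deltas=[
    [[0,0,0],[0,0,0]],
    [[0,0,0],[0,0,0]],
    [[0,0,0],[0,0,0]],
    [[0,0,0],[0,0,0]],
    [[0,0,0],[0,0,0]],
    [[0,0,0],[0,0,0]],
  ],
  fingers=0,
)

```text
time: 6.2
tool_pos: [485.4, 279.0, 238.7]
tcp_rot: [-3.142, 0.0, 1.631]
contact_force: [0.4, 1.0, 0.8]
grip_width: 36.3
finger_force: 0.0
```

servo_tool(
  deltas=[
    [[0,0,0],[0,0,0]],
    [[0,0,0],[0,0,0]],
    [[0,0,0],[0,0,0]],
    [[0,0,0],[0,0,0]],
  ],
)

```text
time: 6.7
tool_pos: [486.0, 279.0, 238.7]
tcp_rot: [3.14, -0.0, 1.631]
contact_force: [3.2, 1.0, -2.1]
grip_width: 15.8
finger_force: 30.0
```

servo_tool(
  deltas=[
    [[0,0,0.006],[0,0,0]],
    [[0,0,0.009],[0,0,0]],
    [[0,0,0.009],[0,0,0]],
    [[0,0,0.009],[0,0,0]],
    [[0,0,0.009],[0,0,0]],
    [[0,0,0.006],[0,0,0]],
    [[0,0,0],[0,0,0]],
  ],
)

```text
time: 7.58
tool_pos: [485.9, 279.1, 189.4]
tcp_rot: [3.141, 0.0, 1.631]
contact_force: [7.0, 1.7, -3.1]
grip_width: 15.7
finger_force: 30.0
```

servo_tool(
  deltas=[
    [[0,0,0.001],[0,0,0]],
    [[0,0,0.001],[0,0,0]],
    [[0,0,0.001],[0,0,0]],
  ],
)

```text
time: 7.95
tool_pos: [486.0, 279.0, 187.3]
tcp_rot: [3.14, -0.0, 1.631]
contact_force: [5.4, 0.3, 4.4]
grip_width: 15.6
finger_force: 30.0
```

servo_tool(
  deltas=[
    [[0,0,0.001],[0,0,0]],
    [[0,0,0.001],[0,0,0]],
    [[0,0,0.001],[0,0,0]],
  ],
)

```text
time: 8.32
tool_pos: [485.9, 279.0, 184.4]
tcp_rot: [3.14, -0.0, 1.631]
contact_force: [5.2, -0.6, 3.5]
grip_width: 15.7
finger_force: 30.0
```

servo_tool(
  deltas=[
    [[0,0,0.001],[0,0,0]],
    [[0,0,0.001],[0,0,0]],
  ],
)

```text
time: 8.57
tool_pos: [486.0, 279.1, 183.5]
tcp_rot: [3.14, -0.0, 1.631]
contact_force: [1.2, -2.4, 15.4]
grip_width: 15.5
finger_force: 30.0
```

servo_tool(
  deltas=[
    [[0,0,0.001],[0,0,0]],
    [[0,0,0.001],[0,0,0]],
  ],
)

```text
time: 8.82
tool_pos: [486.1, 279.1, 183.4]
tcp_rot: [3.138, -0.001, 1.631]
contact_force: [-1.7, -3.7, 25.8]
grip_width: 16.1
finger_force: 30.0
```

The guard stopped at TCP z = 183.4, which matches the expected 202−19, and the force rose there. I'll release and rise.

servo_tool(
  deltas=[
    [[0,0,0],[0,0,0]],
    [[0,0,0],[0,0,0]],
    [[0,0,0],[0,0,0]],
    [[0,0,0],[0,0,0]],
    [[0,0,0],[0,0,0]],
    [[0,0,-0.002],[0,0,0]],
    [[0,0,-0.03],[0,0,0]],
    [[0,0,-0.04],[0,0,0]],
    [[0,0,-0.04],[0,0,0]],
    [[0,0,-0.04],[0,0,0]],
    [[0,0,0],[0,0,0]],
  ],
  fingers=1,
)

```text
time: 10.2
tool_pos: [486.5, 279.5, 336.4]
tcp_rot: [3.135, -0.002, 1.631]
contact_force: [0.5, 0.5, -0.6]
grip_width: 91.6
finger_force: 0.0
```

```bash
python3 - <<'E'
from h import *; from plant import bot
o=bot.get_obs(); print(o["time"],o["tool_pos"],o["tcp_rot"])
S=bot.camera_model("scene");D=bot.camera_model("side")
s=bot.capture("scene")[...,::-1].copy();d=bot.capture("side")[...,::-1].copy()
a,b=proj(S,[484,278,202])[0],proj(D,[484,278,202])[0]; print(a,b)
L=[]
for n,im,p in(("s",s,a),("d",d,b)):
    x,y=int(p[0]),int(p[1]); k=biggest(mask(im,(22,140,120),(32,255,255),(x-22,y-18,44,36))); c,_,N=pca(k);print(c,N);L.append(c)
    L.append(cv2.resize(im[y-45:y+45,x-60:x+60],(400,300)))
print(tri(S,L[0],D,L[2])); cv2.imwrite("pics/down.png",np.hstack([L[1],L[3]]))
E
```

```text
10.2 [486.48415186 279.47914863 336.36153378] [ 3.13471071e+00 -2.28149436e-03  1.63102902e+00]
[379.34478644 163.85475705] [253.05831421 275.20163719]
[378.62318841 164.00966184] 207
[254.32167832 276.14685315] 143
(array([481.25779368, 277.12440136, 199.39171081]), np.float64(1.3221518398375594))
```

View pics/down.png

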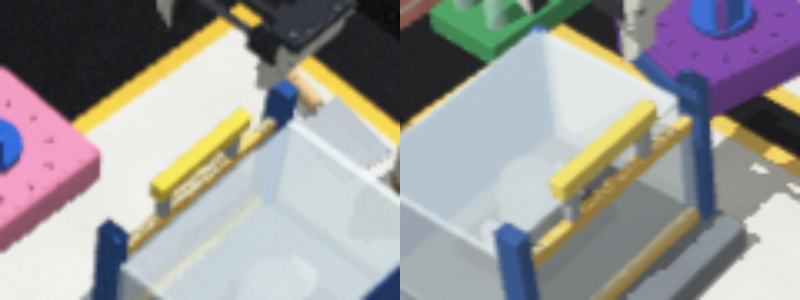

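The guard is down: the handle is level with the rail tops in both views, and its triangulated z is about 199 mm, within calibration of 202. Next is the dial.

servo_tool(
  deltas=[
    [[0,0,0],[0,0,-9.6]],
    [[0,0,0],[0,0,-9.6]],
    [[0,0,0],[0,0,-9.6]],
    [[-0.022,-0.0132,0],[0,0,0]],
    [[-0.042,-0.025,0],[0,0,0]],
    [[-0.042,-0.025,0],[0,0,0]],
    [[-0.042,-0.025,0],[0,0,0]],
    [[-0.042,-0.025,0],[0,0,0]],
    [[-0.042,-0.025,0],[0,0,0]],
    [[-0.042,-0.025,0],[0,0,0]],
    [[-0.042,-0.025,0],[0,0,0]],
    [[-0.042,-0.025,0],[0,0,0]],
    [[-0.042,-0.025,0],[0,0,0]],
    [[-0.042,-0.025,0],[0,0,0]],
    [[-0.042,-0.025,0],[0,0,0]],
    [[-0.004,-0.0036,0],[0,0,0]],
    [[0,0,0],[0,0,0]],
    [[0,0,0],[0,0,0]],
  ],
)

```text
time: 12.55
tool_pos: [499.1, -288.0, 332.6]
tcp_rot: [3.142, -0.001, 2.135]
contact_force: [0.9, 0.7, 0.6]
grip_width: 92.3
finger_force: 0.0
```

```bash
cat > dial.py <<'E'
import sys; from h import *; from plant import bot
W=bot.camera_model("wrist"); o=bot.get_obs(); im=bot.capture("wrist")[...,::-1].copy(); cv2.imwrite(f"pics/{sys.argv[1]}.png",im)
print(o["time"],o["tool_pos"],o["tcp_rot"],o["grip_width"])
c0=np.array([500.5,-289]); p=proj(W,[*c0,54])[0]; x,y=p.astype(int); print("expected",p)
b=(x-75,max(0,y-75),150,150)
r=biggest(mask(im,(0,150,90),(8,255,255),b)); q,_,n=pca(r); pr=onz(W,q,54.5)[0][:2]
k=biggest(mask(im,(0,0,0),(180,255,70),b)); c=np.vstack(cv2.findContours(k,0,1)[0])[:,0]
cc,rad=cv2.minEnclosingCircle(onz(W,c,54)[:,:2].astype(np.float32)); print("disc",cc,rad)
hs=cv2.inRange(cv2.cvtColor(im,cv2.COLOR_BGR2HSV),(0,0,140),(180,90,255))
yy,xx=np.mgrid[:480,:640]; g=onz(W,np.c_[xx.ravel(),yy.ravel()],104)[:,:2]-cc
hs[(np.hypot(*g.T)>36).reshape(480,640)]=0
st=biggest(hs); s,_,ns=pca(st)
Q=onz(W,cv2.boxPoints(cv2.minAreaRect(np.vstack(cv2.findContours(st,0,1)[0]))),104)[:,:2]
e=max([Q[1]-Q[0],Q[2]-Q[1]],key=np.linalg.norm); ps=onz(W,s,104)[0][:2]
a=lambda v:np.degrees(np.arctan2(v[1],v[0])).round(1)
print("red",q,n,np.hypot(*(pr-cc)).round(1),a(pr-cc)); print("stripe",s,ns,np.hypot(*(ps-cc)).round(1),a(ps-cc),"edge",a(e),np.linalg.norm(e).round(1))
t=R.from_euler("xyz",o["tcp_rot"]).as_matrix().T@np.array([*(cc-o["tool_pos"][:2]),0]); print("dial in tool xy",t.round(1))
E
python3 dial.py w3
```

```text
12.55 [ 499.12558023 -288.04780244  332.57665292] [ 3.14152007e+00 -6.95648362e-04  2.13502295e+00] 92.3218202187903
expected [315.13072158 189.75029504]
disc (500.7779235839844, -289.2901306152344) 52.82903289794922
red [349.04195804 168.41258741] 143 44.9 65.3
stripe [315.97288136 182.        ] 295 16.6 119.5 edge -57.5 32.0
dial in tool xy [-1.9  0.7 -0. ]
```

servo_tool(
  deltas=[
    [[-0.002,0.0007,0.02],[0,0,0]],
    [[0,0,0.035],[0,0,0]],
    [[0,0,0.035],[0,0,0]],
    [[0,0,0.035],[0,0,0]],
    [[0,0,0.035],[0,0,0]],
    [[0,0,0.035],[0,0,0]],
    [[0,0,0.03],[0,0,0]],
    [[0,0,0.02],[0,0,0]],
    [[0,0,0.014],[0,0,0]],
    [[0,0,0],[0,0,0]],
    [[0,0,0],[0,0,0]],
  ],
)

```text
time: 13.98
tool_pos: [501.3, -290.9, 74.7]
tcp_rot: [3.141, 0.002, 2.134]
contact_force: [0.4, -0.5, 0.5]
grip_width: 92.1
finger_force: 0.0
```

servo_tool(
  deltas=[
    [[0,0,0],[0,0,0]],
    [[0,0,0],[0,0,0]],
    [[0,0,0],[0,0,0]],
    [[0,0,0],[0,0,0]],
    [[0,0,0],[0,0,0]],
    [[0,0,0],[0,0,0]],
    [[0,0,0],[0,0,0]],
    [[0,0,0],[0,0,0]],
    [[0,0,0],[0,0,0]],
    [[0,0,0],[0,0,0]],
  ],
  fingers=0,
)

```text
time: 15.22
tool_pos: [500.9, -290.6, 73.7]
tcp_rot: [3.141, 0.0, 2.134]
contact_force: [1.3, 1.0, 0.1]
grip_width: 18.0
finger_force: 30.0
```

servo_tool(
  deltas=[
    [[0,0,0],[0,0,4]],
    [[0,0,0],[0,0,5]],
    [[0,0,0],[0,0,5]],
    [[0,0,0],[0,0,5]],
    [[0,0,0],[0,0,5]],
    [[0,0,0],[0,0,5]],
    [[0,0,0],[0,0,5]],
    [[0,0,0],[0,0,5]],
    [[0,0,0],[0,0,5]],
    [[0,0,0],[0,0,5]],
    [[0,0,0],[0,0,5]],
    [[0,0,0],[0,0,2.8]],
    [[0,0,0],[0,0,0]],
    [[0,0,0],[0,0,0]],
  ],
)

```text
time: 16.98
tool_pos: [498.9, -290.8, 73.7]
tcp_rot: [-3.138, 0.001, 1.142]
contact_force: [-5.0, 0.9, 3.7]
grip_width: 17.7
finger_force: 30.0
```

servo_tool(
  deltas=[
    [[0,0,0],[0,0,0]],
    [[0,0,0],[0,0,0]],
    [[0,0,0],[0,0,0]],
    [[0,0,0],[0,0,0]],
    [[0,0,0],[0,0,0]],
    [[0,0,0],[0,0,0]],
    [[0,0,0],[0,0,0]],
    [[0,0,-0.02],[0,0,0]],
    [[0,0,-0.04],[0,0,0]],
    [[0,0,-0.04],[0,0,0]],
    [[0,0,-0.04],[0,0,0]],
    [[0,0,-0.04],[0,0,0]],
    [[0,0,-0.04],[0,0,0]],
    [[0,0,-0.04],[0,0,0]],
    [[0,0,0],[0,0,0]],
    [[0,0,0],[0,0,0]],
  ],
  fingers=1,
)

```text
time: 18.98
tool_pos: [500.4, -290.5, 333.0]
tcp_rot: [-3.141, -0.0, 1.142]
contact_force: [-0.0, -0.1, 0.3]
grip_width: 92.2
finger_force: 0.0
```

```bash
python3 dial.py w4; python3 - <<'E'
import cv2
im=cv2.imread("pics/w4.png"); cv2.imwrite("pics/w4c.png",cv2.resize(im[90:290,200:440],(720,600)))
E
```

```text
18.975 [ 500.41958775 -290.53712839  332.95204888] [-3.14052006e+00 -1.83580733e-04  1.14229622e+00] 92.1698006085972
expected [314.05761814 187.89669099]
disc (500.9848937988281, -289.22967529296875) 52.79454803466797
red [314.45517241 147.22758621] 145 45.1 65.6
stripe [314.03819444 179.71180556] 288 16.5 66.4 edge -114.4 32.0
dial in tool xy [ 1.4 -0.   0. ]
```

View pics/w4c.png

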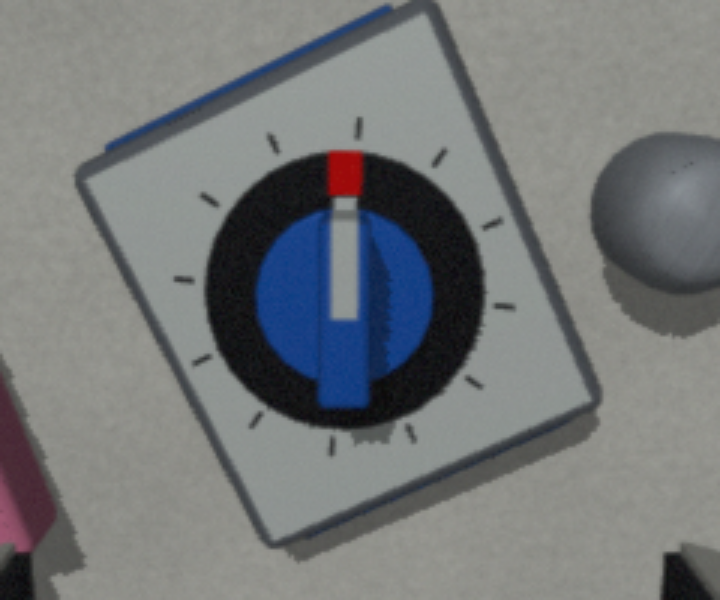

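The picture shows the white stripe pointing straight at the red mark: the stripe edge and the mark are both at 65.6°. The capsule stands undisturbed and the gripper is clear, so I'm handing in.

```bash
python3 -c "
from plant import bot
print(bot.close_job())"
```

```text
the job is handed in; nothing more can be done
None
```

The guard is fully down and the blue dial's pointer is on the red mark to within about 1°. I did them in the order asked and handed the job in at about 19 s, with the arm touching nothing else on the bench.

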